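# Clamp a drawer runner for gluing

## Robot

A 6-joint arm with a two-finger parallel gripper is mounted at the origin on the work surface. World frame = base frame: x ahead of the robot, y to its left, z up, the work surface at z = 0. Lengths are in m, angles in rad, forces in N, time in s.
With the tool pointing down it reaches from about 0.25 to 0.775 m from the base axis. Payload 4 kg.
Tool frame: the origin (TCP) lies midway between the tips of the shut fingers; the grasp point (between the pads) lies 19 mm behind it; z points along the fingers, y is the direction in which the jaws open and shut (so a half turn about z gives the same grasp; the last joint's range is limited). The gripper opens to 94 mm and grips with 3 to 60 N. Pads are 16 mm wide; open, the fingers measure 119 mm over their backs; the gripper's body (75 mm by 177 mm) begins 78 mm behind the grasp point.
Start: joints at [-1.296, 0.087, 1.371, -0, 1.684, -0.103], TCP at [0.203, -0.511, 0.206] pointing down, gripper open.
Joint ranges: [-3.1, 3.1], [-0.76, 2.03], [0.27, 2.55], [-1.08, 4.22], [0.17, 2.65], [-2.57, 2.57]. Speed limits (rad/s): [2.79, 2.79, 3.14, 3.14, 3.14, 3.14].

## Interface

Orientations are given as [roll, pitch, yaw] about the fixed x, y, z axes, in that order (R = Rz(yaw) Ry(pitch) Rx(roll)).
In Python, from rig import state, camera, calibration, job_done gives the robot as it stands.
- The arm moves only by the tool servo_tool, never from a script. Its argument "commands" is one flat list of numbers, 7 for each row, row after row: the shift along the world's x, y, z as a fraction of full scale, then the turn, a rotation vector about the world's x, y, z as a fraction of full scale, then the opening, from -1 (shut) to 1 (fully open), so that 0 is half open. In form: [x, y, z, rx, ry, rz, gripper, x, y, z, rx, ry, rz, gripper, ...]. A call has 1 to 12 rows; each row is the pose to reach, as a shift and turn from the pose commanded when the call began; what a row does not reach only later rows make up. Full scale, the value 1, is 0.4 m for a shift and pi/2 rad for a turn. A row lasts 1/12 s, in which the tool goes at most 41.7 mm and 7.16 degrees, less where a joint would pass 70% of its speed; a pose out of reach is approached as far as the arm can. A call with a number of a shift or a turn outside -1 to 1 is refused whole. A call with a gripper value outside its range is refused whole. The fingers move at their own pace and stop on an object; "grip_force" is the grip in N (left out, the last holds). Time passes only in rows, so rows that repeat a pose let the fingers close. It gives the time, the measured TCP pose, the force and the opening at its end, in the units of the state.
- state(): the state, without advancing time (a new reading comes with each control period).
- camera(name): name is "scene" or "top"; returns the picture (400x640x3 uint8, blue, green, red); there is no depth.
- calibration(name): a dict with "fx", "fy", "cx", "cy" (pixels), "k1" (the pictures are not rectified: a ray, as slopes to the right and down, at radius r is drawn at 1 + k1 r^2 times it, then the intrinsics apply), "R" (3x3) and "t" (3): a world point X has camera coordinates R X + t. Camera axes: x right, y down, z forward; pixel columns grow to the right and rows downward; lengths in m; the calibration is good to about 2 mm. A picture is of the moment at which its call begins. calibration takes no time and is no camera call.
- job_done(): hands the job in, once; it reports no verdict.
The state is a dict: "time_s": time; "qpos": joint angles; "joint_velocities": joint speeds; "tau": joint torques, N m; "tool_pos": TCP position; "tcp_rot": TCP orientation; "force": force on the tool from outside, world axes, zero at the start; "torque": the same for the moment, N m; "grip_width": finger opening in m.
Only numpy, scipy, OpenCV 4.12 (cv2) and the standard library are available. Lean on these libraries where they do the work, as an engineer would, in place of code of your own. Each camera call takes 0.05 s, during which the arm holds its last target. There are 200 camera calls.

## Task

Push the loose wooden runner flat against the face of the white drawer side standing in the gluing jig, then push the spring clamp along between its guide fences until it has clipped fully onto the end of the drawer side and runner and pinches the two together. Leave the other things on the bench where they are.

Things in the scene. Friction and masses are not known exactly. Their poses are not given: they have to be found in the camera images.
- jig: Gluing jig fixed to the bench: plywood base 12 mm thick, spanning jig x -285 to 155, y -75 to 130 mm. x: direction in which the clamp is pushed; y to the left of that; z up. Origin at the underside of the base, below the near end of the drawer side, on the face that takes the runner.
- panel_edge (a point): Same axes as the jig: foot of the drawer side's near (raw) end, on its runner face, on top of the base (12 mm above the bench). The white drawer side is a fixed upright panel: x 0 to 170, y -16 to 0 mm, 48 mm high above the base. Its raw end (x = 0) faces the clamp.
- fence_end (a point): Same axes as the jig: end next to the panel, mid-channel, of the two dark guide fences (jig x -35, y 3 mm, on the base). Fences run from jig x -250 to -35, 18 mm high, inner faces at jig y -44 and +50 mm; the clamp lies between them, mouth towards the panel.
- back_stop (a point): Same axes as the jig: foot of the near face of the dark fixed stop behind the runner (jig x 130 to 146, y 1 to 76 mm, 22 mm high above the base).
- runner_mid (a point): Centre of the loose wooden drawer runner: strip 100 mm long (x), 20 mm thick (y), 38 mm high (z), about 60 g. It stands on edge on the base at the +y side of the drawer side, slightly askew, its centre 38 to 58 mm from the runner face. Flat against the face its centre is at jig y = 10 mm. Under 1 N slides it; push low and mid-length.
- runner: The same runner; origin at the centre of its underside.
- clamp_throat (a point): Middle of the spring clamp's throat, 15 mm up its 30 mm height; x out of the mouth, z up. The clamp (0.27 kg) lies flat on the base. Blue fixed jaw, inner face y -19 mm, goes outside the drawer side; orange sprung jaw, pad 50 mm ahead of the throat, goes outside the runner. Flared lips, mouth 58 mm wide, reach 90 mm ahead. Fully on, the throat meets the raw end: jig x = 0, y 1 to 4 mm.
- clamp_rear (a point): Centre of the flat rear face of the clamp's blue body (50 mm wide, 30 mm high), 70 mm behind the throat, 15 mm above the base: the place to push. x points to the mouth. Pushed forward, the lips ride over drawer side and runner (36 mm together) and the jaw opens by itself; this takes 5 to 12 N (it may drag the runner along to the back stop), and the clamp then stays.
- clamp: The same clamp; origin at its underside below the middle of the throat. Body x -70 to 0, y -31 to 19 mm, squeeze lever of the orange jaw on its +y side to y = 40 mm.
- jaw (a joint): Angle of the orange jaw: 0 closed, grows as it opens (to 0.35 rad); about 0.1 rad with drawer side and runner between the jaws. Its spring presses with about 2 N at the pad when closed, 4 N at 0.1 rad.
- glue: Bystander: white glue bottle, 64 mm across, 170 mm tall; origin at the centre of its underside.
- tape: Bystander: yellow tape roll lying flat, 100 mm across, 30 mm high; origin at the centre of its underside.
- offcut: Bystander: pale wood offcut, 110 x 55 x 28 mm; origin at the centre of its underside.
- hammer: Bystander: hammer lying on the bench; origin at the underside of the tool, which lies along its own x with the handle to -x.
- driver: Bystander: screwdriver lying on the bench; origin at the underside of the tool, which lies along its own x with the handle to -x.
- square: Bystander: try square lying flat, 150 mm steel blade, 80 mm wooden stock, 14 mm high; origin at the centre of its underside.
There are look-alikes about, which are no part of the job. What is shaped like the clamp but pink is not meant.

How it is judged:
By the outcome, as a careful person would: the job done as asked, in the order asked, and still so for the second after the job is handed in, with the robot touching nothing.
It also fails if it takes over 48 s, if anything falls off the work surface, if the arm or the gripper's body presses on something with over 40 N, if the wrist force passes 120 N, or if a joint passes its speed limit or range.

## Working session

There is one attempt and no reset: what is moved stays moved. The work goes in short steps, Python scripts to look and compute and a tool call to move; the robot and the scene stay as the last step left them, time stands still between calls to the robot, and variables do not carry over. Pictures are saved under pics/ and viewed, about 8 in all and at most 12, crops included, and the job is handed in when it is done.

Besides the shell and the picture viewer there is one more tool, called after ">>>" by a JSON object that holds its "name" and its "arguments", one argument or row to a line. servo_tool: Moves the arm, as the interface text tells. Shift numbers are shares of 0.4 m and turn numbers shares of pi/2 rad, none past 1 either way. Its arguments: {"type":"object","properties":{"commands":{"type":"array","items":{"type":"number","minimum":-1,"maximum":1}},"grip_force":{"type":"number"}},"required":["commands"]}

```bash
mkdir -p pics; ls; cat > h.py <<'E'
import numpy as np, cv2
from rig import state, camera, calibration, job_done
def K(n):
    c=calibration(n); return c,np.array(c["R"]),np.array(c["t"])
def px(n,X):
    c,R,t=K(n); p=np.atleast_2d(X)@R.T+t; s=p[:,:2]/p[:,2:]; s=s*(1+c["k1"]*(s**2).sum(1,keepdims=True))
    return s*[c["fx"],c["fy"]]+[c["cx"],c["cy"]]
def w(n,u,v,z):
    "pixel -> world point at height z"
    c,R,t=K(n); d=np.array([(u-c["cx"])/c["fx"],(v-c["cy"])/c["fy"]]); s=d.copy()
    for _ in range(20): s=d/(1+c["k1"]*(s@s))
    r=R.T@np.array([*s,1]); o=-R.T@t
    return o+r*(z-o[2])/r[2]
E
python3 - <<'E'
from h import *
for n in("top","scene"):
    cv2.imwrite(f"pics/{n}0.png",camera(n)); c=calibration(n); print(n,c["fx"],c["k1"],-np.array(c["R"]).T@np.array(c["t"]))
print(state())
E
```

```text
pics
top 486.7179427110855 0.028648800249770425 [0.18222903 0.03058654 1.83448182]
scene 466.7106635535995 -0.11894350907823038 [ 1.29290171 -0.63671424  0.99924245]
{'time_s': 0.1, 'qpos': array([-1.29611729e+00,  8.78778530e-02,  1.37208094e+00, -1.33780497e-06,
        1.68361674e+00, -1.03061568e-01]), 'joint_velocities': array([-2.76205965e-05, -1.84069297e-03, -3.97489996e-03,  1.25060541e-03,
        7.12816505e-04,  4.37461417e-04]), 'tau': array([ 2.09942751e-03, -3.41251695e+01, -3.03301334e+01,  7.20406906e-02,
        3.03987076e-02, -9.32056923e-05]), 'tool_pos': array([ 0.20273177, -0.51074068,  0.20443426]), 'tcp_rot': array([-3.13962015e+00, -2.02674911e-04,  3.77740259e-01]), 'force': array([ 0.78582798, -0.0964932 , -0.29289856]), 'torque': array([-0.00975762, -0.01196112,  0.02052592]), 'grip_width': 0.09404964688912004}
```

View pics/top0.png

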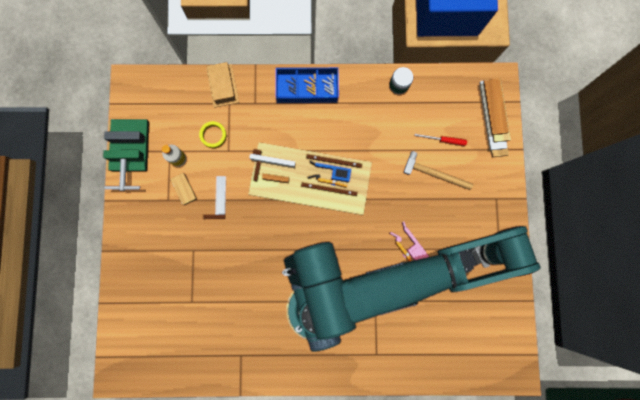

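View pics/scene0.png

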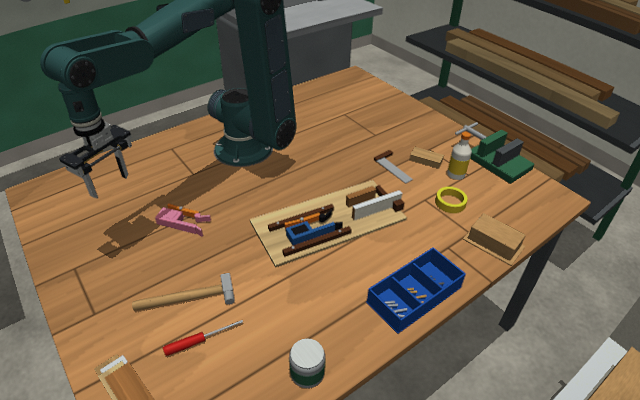

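The top view shows the jig at about (310,178) with its panel end to the left (world +y). The blue clamp is at (335,173) and the runner at (275,178). The pink look-alike lies outside the jig at (410,243).

Candidates for the clamp are blue/orange in the jig at top (335,173) and scene (312,232), or pink at top (410,243) and scene (182,220). By the description I choose the blue one. For the runner, the candidates are the brown strip in the jig (275,178), the offcut (182,188) and the fences. I choose the strip beside the white panel. A close crop will check both.

```bash
python3 - <<'E'
from h import *
a=cv2.imread("pics/top0.png")[135:220,240:380]; b=cv2.imread("pics/scene0.png")[172:272,245:415]
cv2.imwrite("pics/c1.png",cv2.resize(a,None,fx=5.7,fy=5.7,interpolation=cv2.INTER_CUBIC))
cv2.imwrite("pics/c2.png",cv2.resize(b,None,fx=4.7,fy=4.7,interpolation=cv2.INTER_CUBIC))
E
```

```text
(no output)
```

View pics/c1.png

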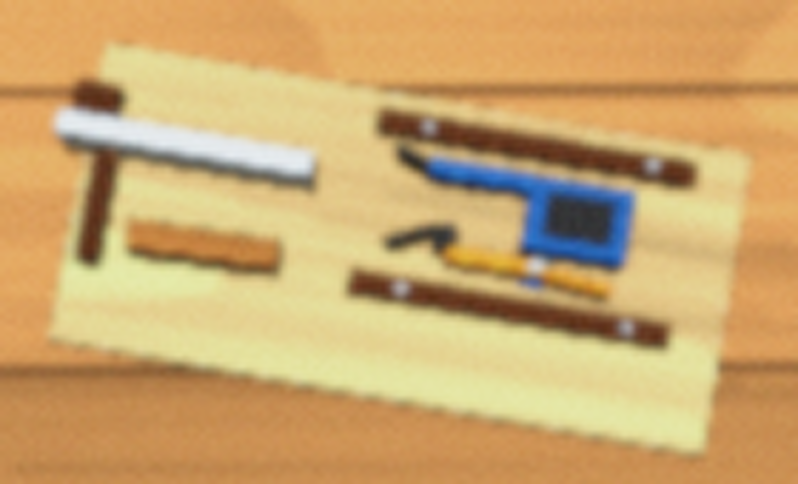

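View pics/c2.png

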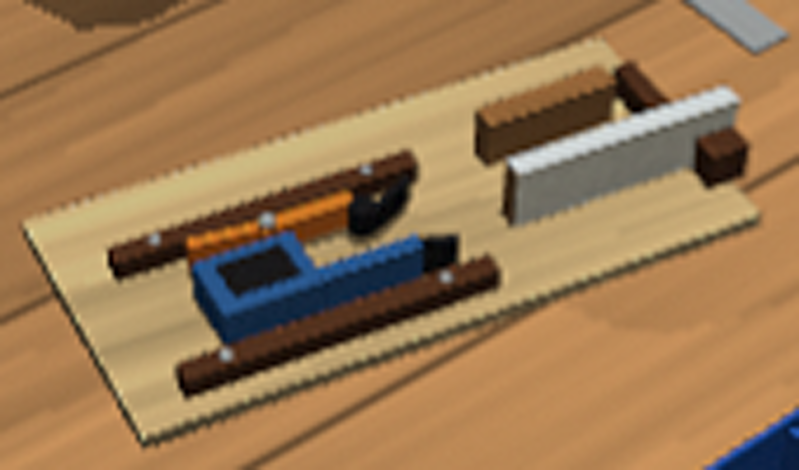

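The crops confirm the blue and orange clamp between the dark fences, mouth toward the white panel, and the loose brown strip on the panel's +y side. The stop is at the far end. Next I fit the jig pose.

```bash
cat > fit.py <<'E'
from h import *
from scipy.optimize import least_squares
T=lambda u,v:(u/5.7+240-.4,v/5.7+135-.4)
S=lambda u,v:(u/4.7+245-.4,v/4.7+172-.4)
top=[((155,-75,12),(108,45)),((155,130,12),(52,340)),((-285,-75,12),(748,152)),((-285,130,12),(702,455)),((0,-16,60),(316,152)),
((-35,-44,30),(378,133)),((-250,-44,30),(692,187)),((-35,50,30),(352,270)),((-250,50,30),(668,323))]
sc=[((-285,130,12),(25,222)),((-285,-75,12),(145,440)),((155,-75,12),(758,213)),((155,130,12),(602,42)),((0,0,60),(508,158))]
def J(p,q):
    q=np.atleast_2d(q)/1000.; c,s=np.cos(p[2]),np.sin(p[2])
    return np.c_[p[0]+c*q[:,0]-s*q[:,1],p[1]+s*q[:,0]+c*q[:,1],q[:,2]]
def res(p):
    return np.r_[(px("top",J(p,[a for a,_ in top]))-[T(*b) for _,b in top]).ravel(),(px("scene",J(p,[a for a,_ in sc]))-[S(*b) for _,b in sc]).ravel()]
if __name__=="__main__":
    r=least_squares(res,[.5,.1,1.5],loss="soft_l1"); p=r.x; print(p,np.round(r.fun.reshape(-1,2),1).tolist()); np.save("jig.npy",p)
    def inv(X):
        c,s=np.cos(p[2]),np.sin(p[2]); d=X[:2]-p[:2]; return np.round([(c*d[0]+s*d[1])*1e3,(-s*d[0]+c*d[1])*1e3],1)
    print("runner",[inv(w("top",*T(*q),.050)) for q in[(130,220),(282,240),(279,256),(128,246)]],[inv(w("scene",*S(*q),.05)) for q in[(475,112),(608,68),(485,133),(618,88)]])
    print("clamp",[inv(w("top",*T(*q),.042)) for q in[(635,192),(625,268),(540,183),(524,252)]],[inv(w("scene",*S(*q),.042)) for q in[(193,267),(232,308),(290,233),(312,268)]])
E
python3 fit.py
```

```text
[0.52915549 0.08078835 1.39078613] [[-0.2, -0.6], [-0.5, -0.2], [0.9, 0.1], [0.5, -0.2], [0.0, -0.2], [-0.2, -0.8], [0.9, -0.6], [0.0, -0.7], [1.1, -0.1], [-0.4, -1.4], [-0.1, -1.7], [1.1, -1.1], [-0.3, -2.3], [-0.1, -0.9]]
runner [array([112.3,  48.2]), array([12.2, 44. ]), array([12.2, 54.8]), array([110.3,  65.3])] [array([ 7.2, 54.5]), array([110.9,  55.1]), array([ 2.9, 33.4]), array([105.9,  34.2])]
clamp [array([-209.8,  -28.9]), array([-211.5,   22.1]), array([-147.4,  -24. ]), array([-144.7,   23.1])] [array([-215.3,   10.7]), array([-208.1,  -31.6]), array([-148.6,   11.8]), array([-149.7,  -22. ])]
```

Jig at (0.529, 0.081), yaw 1.391 rad. The runner is at jig (60, ~50) and the clamp rear at jig (-211, -6). I'll go above the +y side of the runner with the fingers spread along it.

>>> {"name": "servo_tool", "arguments": {
  "commands": [0.3,0.84,0,0,0,-0.355,0,0.3,0.84,0,0,0,-0.355,0,0.3,0.84,0,0,0,-0.355,0,0.3,0.84,0,0,0,-0.355,0,0.3,0.84,0,0,0,-0.355,0,0.3,0.84,0,0,0,-0.355,0,0.3,0.84,0,0,0,-0.355,0,0.3,0.84,0,0,0,-0.355,0,0.3,0.84,0,0,0,-0.355,0,0.3,0.84,0,0,0,-0.355,0]
}}

```text
time_s: 0.93
tool_pos: [0.3237, -0.1712, 0.2055]
tcp_rot: [-3.14, -0.001, -0.173]
force: [0.0, -1.3, -0.4]
grip_width: 0.0466
```

>>> {"name": "servo_tool", "arguments": {
  "commands": [0.3,0.83,0,0,0,0,0,0.3,0.83,0,0,0,0,0,0.3,0.83,0,0,0,0,0,0.3,0.83,0,0,0,0,0,0.3,0.83,0,0,0,0,0,0.3,0.83,0,0,0,0,0,0.3,0.83,0,0,0,0,0,0.3,0.83,0,0,0,0,0,0.3,0.83,0,0,0,0,0,0.3,0.83,0,0,0,0,0,0.3,0.83,0,0,0,0,0]
}}

```text
time_s: 1.85
tool_pos: [0.4429, 0.1565, 0.2046]
tcp_rot: [3.14, 0.002, -0.178]
force: [0.2, 0.2, 0.7]
grip_width: 0.0474
```

>>> {"name": "servo_tool", "arguments": {
  "commands": [0,0,-0.2,0,0,0,0,0,0,-0.35,0,0,0,0,0,0,-0.41,0,0,0,0,0,0,-0.45,0,0,0,0,0,0,-0.45,0,0,0,0,0,0,-0.45,0,0,0,0]
}}

```text
time_s: 2.35
tool_pos: [0.4385, 0.1536, 0.0205]
tcp_rot: [3.136, 0.01, -0.183]
force: [-0.6, 0.1, 0.0]
grip_width: 0.0469
```

```bash
python3 - <<'E'
from h import *
s=state(); p=np.load("jig.npy"); c,q=np.cos(p[2]),np.sin(p[2]); d=s["tool_pos"][:2]-p[:2]
print(s["tool_pos"],s["force"],"jig",c*d[0]+q*d[1],-q*d[0]+c*d[1])
a=camera("scene")[120:260,280:440]; cv2.imwrite("pics/c3.png",cv2.resize(a,None,fx=4.2,fy=4.2,interpolation=cv2.INTER_CUBIC))
E
```

```text
[0.43847859 0.15355133 0.02047498] [-0.59672439  0.1256785   0.02541106] jig 0.055352511870804824 0.10223918600957423
```

View pics/c3.png

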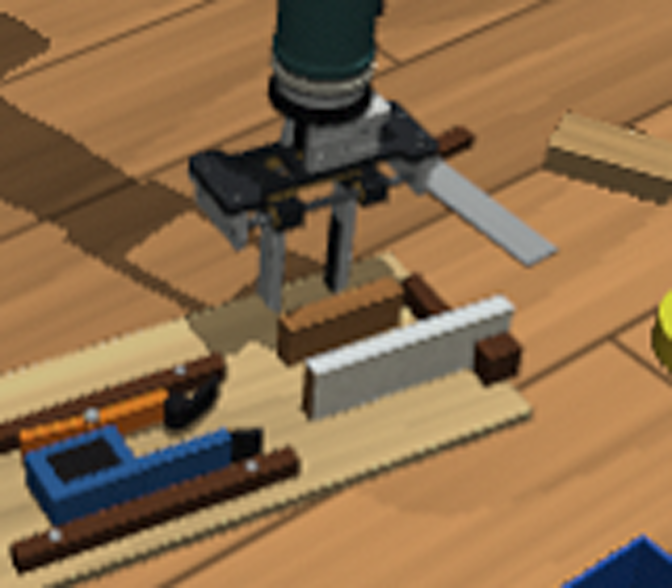

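The fingers are behind the runner on the base and clear of everything. Now I push toward the panel.

>>> {"name": "servo_tool", "arguments": {
  "commands": [0.03,0.0,0,0,0,0,0,0.055,-0.004,0,0,0,0,0,0.075,-0.007,0,0,0,0,0,0.09,-0.01,0,0,0,0,0,0.105,-0.013,0,0,0,0,0,0.12,-0.015,0,0,0,0,0,0.135,-0.017,0,0,0,0,0,0.15,-0.02,0,0,0,0,0,0.16,-0.022,0,0,0,0,0,0.16,-0.022,0,0,0,0,0]
}}

```text
time_s: 3.23
tool_pos: [0.5078, 0.1478, 0.0255]
tcp_rot: [3.141, -0.001, -0.18]
force: [0.1, -0.1, 0.4]
grip_width: 0.047
```

>>> {"name": "servo_tool", "arguments": {
  "commands": [0.005,-0.001,0,0,0,0,0,0.01,-0.002,0,0,0,0,0,0.015,-0.003,0,0,0,0,0,0.015,-0.003,0,0,0,0,0]
}}

```text
time_s: 3.57
tool_pos: [0.5111, 0.1471, 0.0253]
tcp_rot: [3.141, 0.004, -0.18]
force: [-4.8, 1.4, 3.0]
grip_width: 0.047
```

```bash
cat > st.py <<'E'
from h import *
s=state(); p=np.load("jig.npy"); c,q=np.cos(p[2]),np.sin(p[2]); d=s["tool_pos"][:2]-p[:2]
print(s["time_s"],s["tool_pos"],s["force"],"jig",c*d[0]+q*d[1],-q*d[0]+c*d[1])
E
python3 st.py
```

```text
3.5667 [0.51114245 0.14713078 0.02528428] [-4.84201853  1.38784852  2.9708438 ] jig 0.062045412624767766 0.029599906884707983
```

Contact at about 5 N with TCP jig y ≈ 29.6 mm, and 28 was expected for flush. I back off, rise and look.

>>> {"name": "servo_tool", "arguments": {
  "commands": [-0.03,0.005,0,0,0,0,0,-0.06,0.01,0,0,0,0,0,-0.06,0.01,0.02,0,0,0,0,-0.06,0.01,0.12,0,0,0,0,-0.06,0.01,0.22,0,0,0,0,-0.06,0.01,0.3,0,0,0,0,-0.06,-0.1,0.35,0,0,0.07,-0.68,-0.06,-0.2,0.35,0,0,0.15,-0.68,-0.06,-0.3,0.35,0,0,0.23,-0.68,-0.06,-0.4,0.35,0,0,0.31,-0.68,-0.06,-0.5,0.35,0,0,0.39,-0.68,-0.06,-0.6,0.35,0,0,0.47,-0.68]
}}

```text
time_s: 4.57
tool_pos: [0.4897, -0.0712, 0.1668]
tcp_rot: [3.139, -0.002, 0.482]
force: [0.1, 0.4, 0.1]
grip_width: 0.0157
```

>>> {"name": "servo_tool", "arguments": {
  "commands": [0.01,-0.16,0,0,0,0.08,-0.68,0.01,-0.16,0,0,0,0.16,-0.68,0.01,-0.16,0,0,0,0.24,-0.68,0.01,-0.16,0,0,0,0.32,-0.68,0.01,-0.16,0,0,0,0.4,-0.68,0.01,-0.16,0,0,0,0.48,-0.68,0.01,-0.16,0,0,0,0.53,-0.68,0.01,-0.16,0,0,0,0.53,-0.68,0.01,-0.16,0,0,0,0.53,-0.68,0.01,-0.16,0,0,0,0.53,-0.68]
}}

```text
time_s: 5.4
tool_pos: [0.4935, -0.1334, 0.1659]
tcp_rot: [3.141, 0.0, 1.307]
force: [0.7, 0.5, -0.8]
grip_width: 0.0152
```

```bash
python3 - <<'E'
from h import *
import st
a=camera("scene")[120:275,245:415]; b=camera("top")[135:220,240:380]
a=cv2.resize(a,(658,600),interpolation=cv2.INTER_CUBIC)
cv2.imwrite("pics/c4.png",a); cv2.imwrite("pics/c4t.png",cv2.resize(b,None,fx=5.7,fy=5.7,interpolation=cv2.INTER_CUBIC))
E
```

```text
5.4 [ 0.49349838 -0.13338818  0.16594648] [ 0.67596714  0.46383496 -0.75501302] jig -0.21709987815385334 -0.003265117871204766
```

View pics/c4.png

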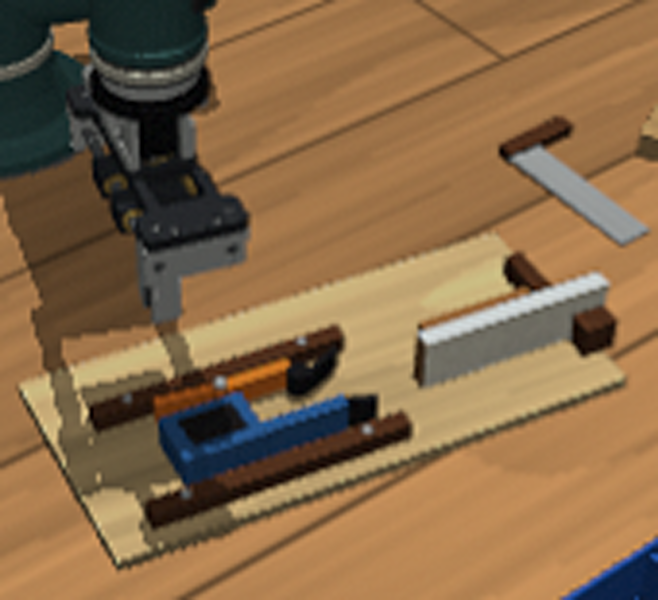

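View pics/c4t.png

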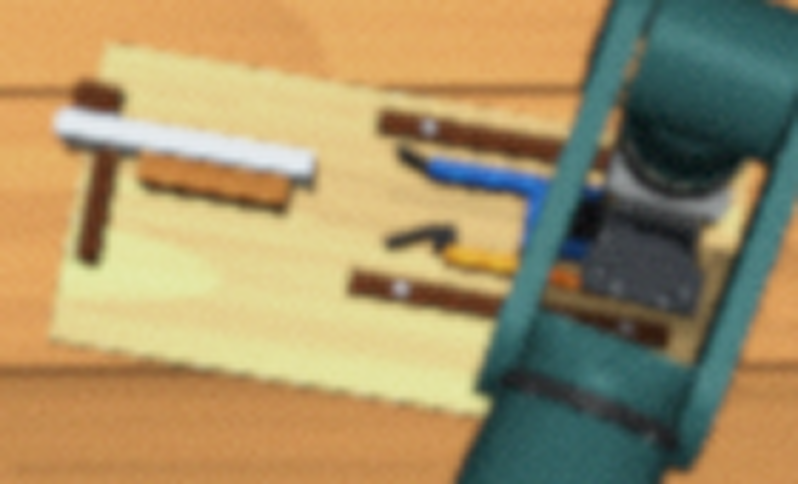

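The runner is flush along the panel face, top-crop (140..290, 160..205). The clamp is unmoved. Next I step back behind the clamp, square up and lower.

>>> {"name": "servo_tool", "arguments": {
  "commands": [-0.012,-0.07,0,0,0,0.053,-0.68,-0.012,-0.07,0,0,0,0.053,-0.68,-0.012,-0.07,0,0,0,0.053,-0.68,-0.012,-0.07,-0.09,0,0,0.053,-0.68,-0.012,-0.07,-0.18,0,0,0.053,-0.68,-0.012,-0.07,-0.25,0,0,0.053,-0.68,-0.012,-0.07,-0.31,0,0,0.053,-0.68,-0.012,-0.07,-0.355,0,0,0.053,-0.68,-0.012,-0.07,-0.355,0,0,0.053,-0.68,-0.012,-0.07,-0.355,0,0,0.053,-0.68]
}}

```text
time_s: 6.33
tool_pos: [0.4877, -0.1603, 0.0227]
tcp_rot: [-3.139, -0.001, 1.392]
force: [0.5, -0.1, 0.7]
grip_width: 0.0153
```

```bash
python3 st.py
```

```text
6.3333 [ 0.4877349  -0.16027168  0.0227423 ] [ 0.53676774 -0.14876864  0.74986149] jig -0.24458087919358917 -0.002407974768877018
```

>>> {"name": "servo_tool", "arguments": {
  "commands": [0.008,0.03,0,0,0,0,-0.68,0.014,0.06,0,0,0,0,-0.68,0.018,0.08,0,0,0,0,-0.68,0.021,0.095,0,0,0,0,-0.68,0.024,0.11,0,0,0,0,-0.68,0.027,0.125,0,0,0,0,-0.68,0.03,0.14,0,0,0,0,-0.68,0.032,0.155,0,0,0,0,-0.68,0.035,0.17,0,0,0,0,-0.68,0.035,0.175,0,0,0,0,-0.68]
}}

```text
time_s: 7.17
tool_pos: [0.5025, -0.0902, 0.0234]
tcp_rot: [3.142, -0.0, 1.392]
force: [-0.8, -2.4, 2.6]
grip_width: 0.0149
```

```bash
python3 - <<'E'
from h import *
import st
a=camera("scene")[120:275,245:415]
cv2.imwrite("pics/c5.png",cv2.resize(a,(658,600),interpolation=cv2.INTER_CUBIC))
E
```

```text
7.1667 [ 0.50252377 -0.09022161  0.0233869 ] [-0.83361648 -2.44989721  2.58361879] jig -0.17301489634289496 -0.0044161484013601655
```

View pics/c5.png

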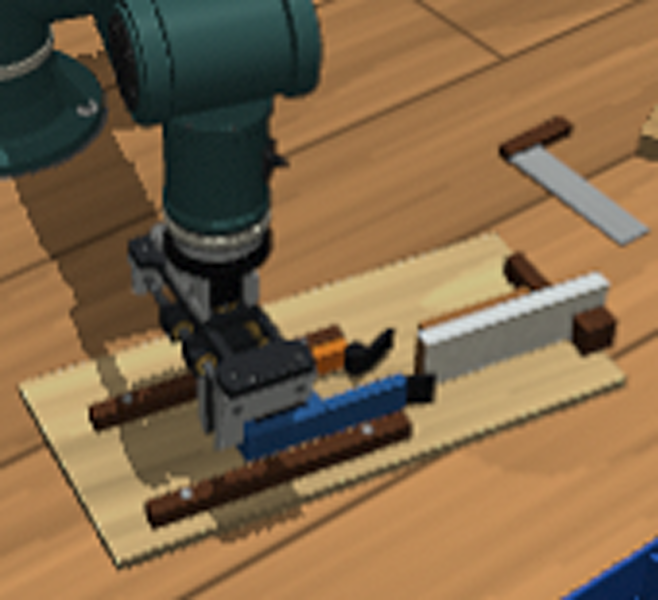

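The clamp advances straight, with its blue lip just outside the raw end. I continue slowly and watch the force.

>>> {"name": "servo_tool", "arguments": {
  "commands": [0.002,0.012,0,0,0,0,-0.68,0.004,0.024,0,0,0,0,-0.68,0.006,0.036,0,0,0,0,-0.68,0.009,0.048,0,0,0,0,-0.68,0.011,0.06,0,0,0,0,-0.68,0.013,0.072,0,0,0,0,-0.68,0.015,0.084,0,0,0,0,-0.68,0.017,0.096,0,0,0,0,-0.68,0.019,0.108,0,0,0,0,-0.68]
}}

```text
time_s: 7.97
tool_pos: [0.5096, -0.0477, 0.0232]
tcp_rot: [-3.141, 0.001, 1.392]
force: [-1.3, -3.8, 0.6]
grip_width: 0.0151
```

>>> {"name": "servo_tool", "arguments": {
  "commands": [0.002,0.012,0,0,0,0,-0.68,0.004,0.024,0,0,0,0,-0.68,0.006,0.036,0,0,0,0,-0.68,0.009,0.048,0,0,0,0,-0.68,0.011,0.06,0,0,0,0,-0.68,0.013,0.072,0,0,0,0,-0.68,0.015,0.084,0,0,0,0,-0.68,0.015,0.084,0,0,0,0,-0.68]
}}

```text
time_s: 8.63
tool_pos: [0.5154, -0.0154, 0.0233]
tcp_rot: [-3.141, 0.003, 1.392]
force: [-1.4, -6.7, 0.5]
grip_width: 0.0152
```

```bash
python3 st.py
```

```text
8.6333 [ 0.51541804 -0.01537016  0.023258  ] [-1.43193679 -6.68643419  0.5025301 ] jig -0.09706432082180673 -0.003700696976433269
```

>>> {"name": "servo_tool", "arguments": {
  "commands": [0.001,0.008,0,0,0,0,-0.68,0.003,0.016,0,0,0,0,-0.68,0.005,0.024,0,0,0,0,-0.68,0.006,0.032,0,0,0,0,-0.68,0.007,0.038,0,0,0,0,-0.68,0.008,0.042,0,0,0,0,-0.68,0.008,0.042,0,0,0,0,-0.68]
}}

```text
time_s: 9.22
tool_pos: [0.5181, -0.0008, 0.0233]
tcp_rot: [-3.14, 0.008, 1.392]
force: [-3.8, -11.7, 2.3]
grip_width: 0.015
```

>>> {"name": "servo_tool", "arguments": {
  "commands": [0.001,0.004,0,0,0,0,-0.68,0.001,0.006,0,0,0,0,-0.68,0.001,0.006,0,0,0,0,-0.68]
}}

```text
time_s: 9.47
tool_pos: [0.518, -0.0007, 0.0233]
tcp_rot: [-3.14, 0.012, 1.392]
force: [-5.3, -17.1, 2.5]
grip_width: 0.0154
```

```bash
python3 st.py
```

```text
9.4667 [ 0.51801658 -0.00072812  0.02333759] [ -5.3202795  -17.09963861   2.45727356] jig -0.08219362121061312 -0.0036357510671804465
```

Motion has stopped at jig x ≈ -82 with rising force, where -78 was expected. I'll press a little more to tell the hard stop from friction, then back off and look.

>>> {"name": "servo_tool", "arguments": {
  "commands": [0.001,0.005,0,0,0,0,-0.68,0.002,0.01,0,0,0,0,-0.68,0.002,0.01,0,0,0,0,-0.68]
}}

```text
time_s: 9.72
tool_pos: [0.518, -0.0007, 0.0234]
tcp_rot: [-3.139, 0.02, 1.392]
force: [-7.8, -25.8, 3.3]
grip_width: 0.015
```

>>> {"name": "servo_tool", "arguments": {
  "commands": [-0.008,-0.04,0,0,0,0,-0.68,-0.02,-0.1,0,0,0,0,-0.68,-0.02,-0.1,0.05,0,0,0,-0.68,-0.02,-0.1,0.15,0,0,0,-0.68,-0.02,-0.1,0.25,0,0,0,-0.68,-0.02,-0.2,0.35,0,0,0,-0.68,-0.02,-0.3,0.4,0,0,0,-0.68,-0.02,-0.4,0.4,0,0,0,-0.68,-0.02,-0.5,0.4,0,0,0,-0.68,-0.02,-0.6,0.4,0,0,0,-0.68,-0.02,-0.6,0.4,0,0,0,-0.68,-0.02,-0.6,0.4,0,0,0,-0.68]
}}

```text
time_s: 10.72
tool_pos: [0.5125, -0.2327, 0.1827]
tcp_rot: [-3.141, -0.002, 1.388]
force: [0.2, -0.3, 0.3]
grip_width: 0.0149
```

```bash
python3 - <<'E'
from h import *
import st
a=camera("scene")[172:272,275:415]; b=camera("top")[135:220,240:380]
a=cv2.resize(a,(560,400),interpolation=cv2.INTER_CUBIC); b=cv2.resize(b,None,fx=5.7,fy=5.7,interpolation=cv2.INTER_CUBIC)
cv2.imwrite("pics/c6.png",b); cv2.imwrite("pics/c6s.png",a)
E
```

```text
10.7167 [ 0.51247158 -0.23269209  0.18274733] [ 0.23746418 -0.2827544   0.25686581] jig -0.3114022617399701 -0.03971107747519986
```

View pics/c6.png

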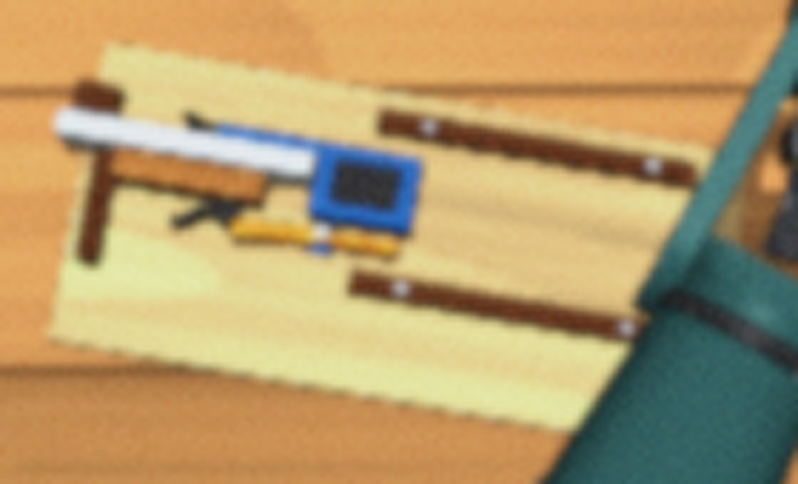

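View pics/c6s.png

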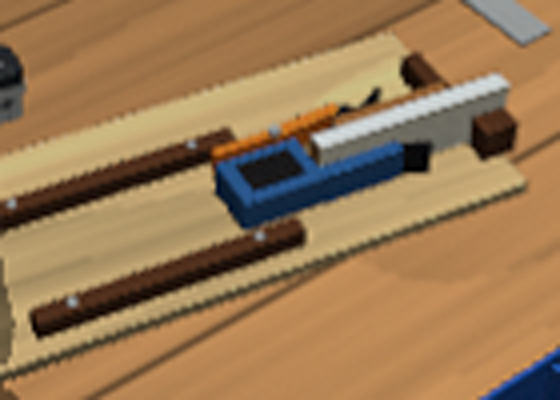

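The throat is against the raw end with no gap. The runner is flush on the panel and against the back stop, the pad is on the runner, and the arm is clear. Handing in.

```bash
python3 -c "
from h import *
print(job_done(), state()['time_s'])"
```

```text
the job is handed in; nothing more can be done
the job is handed in; nothing more can be done
```

I pushed the runner flat against the drawer side, then pushed the clamp along its fences until its throat met the raw end. I handed the job in after about 11 s of robot time.

- **Runner:** it met the panel at about 5 N. Pictures taken before and after clamping show it lying flat on the face. The clamp dragged it about 20 mm to the back stop, as the task said it might.
- **Clamp:** it slid on with forces up to about 12 N, then stopped hard, with no further movement at 26 N. After I backed off, both cameras showed no gap at the throat, the pad on the runner and the arm clear.
- **Disagreement:** the tool stopped about 4 mm short of the position I had worked out for a fully seated clamp. I put this down to error in my camera fit of the jig, since the hard stop and the pictures both show it seated.
- **Not checked:** I did not measure the jaw angle directly. I also did not check the bystanders one by one at the end; the arm never went down near them.

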